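# Tap a resin specimen down onto its parallels and lock the vise

### The arm

A 6-joint arm with a two-finger parallel gripper is mounted at the origin on the work surface. World frame = base frame: x ahead of the robot, y to its left, z up, the work surface at z = 0. Lengths are in mm, angles in rad, forces in N, time in s.
With the tool pointing down it reaches from about 425 to 925 mm from the base axis. Payload 12.5 kg.
Tool frame: the origin (TCP) lies on the centre line of the jaws, within the pads' length; the fingertips stand r.tip_extent ahead of it and the grasp point (between the pads) lies 6 mm ahead of it (r.tip_extent is the distance from the TCP to the fingertips, in mm); z points along the fingers, y is the line along which they close (so a half turn about z gives the same grasp; the last joint's range is limited). The gripper opens to 85 mm and grips with 20 to 120 N. Pads are 22 mm wide; open, the fingers measure 114 mm over their backs; the gripper's body (76 mm by 85 mm) begins 54 mm behind the grasp point. The pads swing forward as they close: fully open they stand 13 mm farther back than shut.
Start: joints at [-1.425, 0.491, 1.559, -0, 1.092, -0.106], TCP at [155.739, -605.299, 256.327] pointing down, gripper open.
Joint ranges: [-3.1, 3.1], [-0.84, 2.19], [0.05, 2.79], [-1.13, 4.28], [0.06, 2.93], [-2.69, 2.69]. Speed limits (rad/s): [2.22, 2.22, 2.79, 3.14, 3.14, 3.14].

### API

Orientations are given as a unit quaternion [w, x, y, z].
In Python, from cell import r gives the robot as it stands.
- The arm moves only by the tool apply_moves, never from a script. Its argument "increments" is a list of rows, each an object of numbers: "dx", "dy", "dz": the shift along the world's x, y, z normalised to -1 to 1, where 1 is 300 mm; "rx", "ry", "rz": the turn, a rotation vector about the world's x, y, z normalised to -1 to 1, where 1 is 360 degrees; "fingers": the opening, from -1 (shut) to 1 (fully open). In form: [{"dx": .., "dy": .., "dz": .., "rx": .., "ry": .., "rz": .., "fingers": ..}, ...]. A call has 1 to 20 rows; each row shifts and turns the commanded pose from where the row before left it; what a row does not reach is not made up. A row lasts 1/12 s, in which the tool goes at most 41.7 mm and 7.16 degrees, less where a joint would pass 70% of its speed; a pose out of reach is approached as far as the arm can. A call with a number of a shift or a turn outside -1 to 1 is refused whole. A call with a gripper value outside its range is refused whole. The fingers move at their own pace and stop on an object; "newtons" is the grip in N (left out, the last holds). Time passes only in rows, so rows that do not move let the fingers close. It gives the time, the measured TCP pose, the force, the opening and the grip force at its end, in the units of the state.
- r.get_obs(): the state, without advancing time (a new reading comes with each control period).
- r.get_image(name): name is "scene" or "top"; returns a dict with "color" (420x560x3 uint8, red, green, blue), "intrinsics" (3x3 intrinsics, pixels), "view" (4x4, takes a point from world to camera coordinates). Camera axes: x right, y down, z forward; pixel columns grow to the right and rows downward; lengths in mm; the calibration is good to about 2 mm. A picture is of the moment at which its call begins. There is no depth.
- r.close_job(): hands the job in; it is judged then, once.
The state is a dict: "clock": time; "joints": joint angles; "qvel": joint speeds; "joint_efforts": joint torques, N m; "tcp_pos": TCP position; "eef_rot": TCP orientation; "force": force on the tool from outside, world axes, zero at the start; "torque": the same for the moment, N m; "gripper_width": opening from 0.0 (shut) to 1.0 (fully open); "gripper_force": force on a finger pad.
Only numpy, scipy, OpenCV 4.12 (cv2) and the standard library are available. Lean on these libraries where they do the work, as an engineer would, in place of code of your own. Each camera call takes 0.05 s, during which the arm holds its last target. There are 200 camera calls.

### The job

The bone-in-resin specimen is only nipped in the vise and sits a few millimetres above its two parallels, which still slide: drive it down with light taps of the mallet, not with the gripper, until it rests on both parallels, and stand the mallet back on its mat. Then prove that neither parallel slides any more by pushing lengthwise with a fingertip on the end of the left parallel and then of the right one, each firmly for a moment. Last, swing the red-knobbed cam lever fully round to lock the vise, leaving the other things on the bench where they are.

Things in the scene. Friction and masses are not known exactly. Their poses are not given: they have to be found in the camera images.
- vise: steel toolmaker's vise bolted down. Origin: on the bench (z 0) under the middle of the gap between the jaws, which close along its y: fixed jaw at +y (left), moving jaw at -y (right); its -x side faces the robot. Bed 74 (x) by 180 (y -111 to +69), top at 30 mm; jaws 74 wide (x), tops at 75 mm, 60 apart; bolt ears reach x +-58 at y +50 and -92, 18 high
- vise_bed (a point): point on the vise bed under the middle of the specimen, 30 mm above the bench. The moving jaw is sprung against the specimen lightly (10 to 16 N) until the lever is swung; then it clamps several times harder and the specimen can no longer be tapped down
- block: specimen in the vise: amber resin with a pale bone disc in its top, on a 12 mm steel plate; 64 (vise x) by 60 (vise y) by 40 mm high, 0.5 kg. Origin: centre of its underside, now 58 to 61 mm above the bench; resting on the parallels it is at 55, its top at 95 mm. Jaw friction holds it: a tap of 5 to 18 N down on the middle of its top makes it slip; off the middle it may cock
- parallel_left: left parallel, at the fixed jaw: drilled steel strip, 140 (x) by 8 (y) by 25 mm high, 0.14 kg, on edge on the vise bed along the vise's x, 21.5 mm left of its middle, 4.5 mm clear of the jaw. Origin: centre of its underside. Both ends stick out past the jaws by 25 to 41 mm, over the bench. Loose, it slides lengthwise at about 1 N; under the seated specimen only at about 3 N or more
- parallel_right: right parallel, at the moving jaw: the same, 21.5 mm to the right of the vise's middle
- mallet: soft-faced mallet, 0.45 kg, standing on one face on the mat with its handle level. Origin: centre of the lower white face; the head is a round bar 34 across and 66 high along its z; the wooden handle, 18 wide (y) by 24 high, runs along its -x from the head to 154 mm, its axis 33 mm above the lower face. Its mass centre is 8 mm from the head's axis, so it stands by itself
- mallet_grip (a point): point on the axis of the mallet's handle to grip, 45 mm from the head's axis and 33 mm above the lower face
- mallet_face (a point): centre of the mallet's lower, striking face (the mallet's origin)
- mat: dark blue-green rubber mat fixed to the bench, 215 (x) by 100 (y) by 4 mm thick. Origin: centre of its underside; the mallet's head stands 60 mm from it along its +x, the handle pointing to its -x
- lever (a joint): cam lever of the vise, rad: near 0 (0 to 0.05) nipped, 1.2 (its stop) fully locked; it turns counter-clockwise seen from above and stays where it is left. It takes up to 0.65 N m, about 7 N at the knob
- lever_knob (a point): middle of the lever's upright red knob, 19 across, from 59 to 92 mm above the bench (this point: 78 mm), 90 mm from the pivot; the lever's bar under it has its top at 59 mm. At 0 it lies at the right front of the vise (toward the robot, 15 degrees to the right of the vise's -x), at 1.2 straight out to the right
- lever_pivot (a point): point on the lever's vertical pivot axis, 78 mm above the bench; the axis stands 82 mm to the right of the vise's middle
- spare_block: second specimen like the first, 64 by 60 by 40 mm, standing on the bench beyond the vise: leave alone. Origin: centre of its underside
- reagent_bottle: small bottle with a black cap, 42 across, 75 high: leave alone. Origin: centre of its underside
- vial_yellow: vial with a yellow cap, 24 across, 46 high: leave alone. Origin: centre of its underside
- vial_white: white jar, 34 across, 58 high: leave alone. Origin: centre of its underside
- brush: bench brush, 180 long, lying at the right: leave alone. Origin: on its underside
Not all that is in view belongs to the job. Leave any blue or purple look-alike of the mallet alone.

How it is judged (in metres and radians):
On the way, in this order (a step that is already met when the one before it is completed fails the run):
1. the mallet is taken up (its face over 50 mm above the bench) (height (world z) of mallet_face above 0.05 m), for 0.1 s.
2. the specimen is down on both parallels (underside less than 1.5 mm above their tops, level within 0.03 rad) (z of block in the frame of vise below 0.0565 m and angle between block's own z axis and vertical below 0.03 rad), for 0.2 s.
3. the mallet stands back on its mat and let go (x of mallet_face in the frame of mat between -0.12 and 0.12 m and y of mallet_face in the frame of mat between -0.06 and 0.06 m and z of mallet_face in the frame of mat below 0.02 m and angle between mallet's own z axis and vertical below 0.3 rad and linear speed of mallet below 0.03 m/s and contact force between the fingers and mallet below 0.1 N), for 0.2 s.
4. a finger pushes on the end of the left parallel with over 2 N and it stays still (under 10 mm/s) for 0.1 s (all of step 2 and contact force between the fingers and parallel_left above 2 N and linear speed of parallel_left below 0.01 m/s and (x of the grasp point in the frame of parallel_left below -0.068 m or x of the grasp point in the frame of parallel_left above 0.068 m)), for 0.1 s.
5. a finger pushes on the end of the right parallel with over 2 N and it stays still (under 10 mm/s) for 0.1 s (all of step 2 and contact force between the fingers and parallel_right above 2 N and linear speed of parallel_right below 0.01 m/s and (x of the grasp point in the frame of parallel_right below -0.068 m or x of the grasp point in the frame of parallel_right above 0.068 m)), for 0.1 s.
6. the cam lever is swung round to lock the vise (past 1.05 rad) (value of joint lever above 1.05 rad), for 0.2 s.
At the end, for the whole second after the job is handed in: Specimen under 1.5 mm above the parallels, level within 0.03 rad, within 15 mm of the vise's middle; both parallels under it, within 25 mm of central lengthwise; cam lever past 1.05 rad; mallet standing on its mat (within 0.3 rad of upright), still and let go (all of step 2 and all of step 3 and value of joint lever above 1.05 rad and x of parallel_left in the frame of vise between -0.025 and 0.025 m and x of parallel_right in the frame of vise between -0.025 and 0.025 m and x of block in the frame of vise between -0.015 and 0.015 m); the robot touches nothing.
It fails at once if the gripper presses on the specimen (over 2 N) (contact force between any of the fingers, the arm and block above 2 N).
It fails at once if the mallet strikes the specimen harder than a light tap (over 300 N) (contact force between mallet and block above 300 N).
It fails at once if the second specimen, the black-capped bottle, the yellow-capped vial, the white jar or the brush is shifted by more than 25 mm (distance of any of spare_block, reagent_bottle, vial_yellow, vial_white, brush from where it was at the start of the episode above 0.025 m).
It also fails if it takes over 72 s, if anything falls off the work surface, if the arm or the gripper's body presses on something with over 40 N, if the wrist force passes 120 N, or if a joint passes its speed limit or range.

## Working session

There is one attempt and no reset: what is moved stays moved. The work goes in short steps, Python scripts to look and compute and a tool call to move; the robot and the scene stay as the last step left them, time stands still between calls to the robot, and variables do not carry over. Pictures are saved under pics/ and viewed, at most 10 in all, crops included, and the job is handed in when it is done.

Besides the shell and the picture viewer there is one more tool, called after ">>>" as a command line: name --argument value ..., lists and objects as JSON in quotes. apply_moves: Moves the arm, as the interface text tells. Its arguments: {"type":"object","properties":{"increments":{"type":"array"},"newtons":{"type":"number"}},"required":["increments"]}

```bash
mkdir -p pics
cat > h.py <<'E'
import numpy as np, cv2
from cell import r
def snap(n):
    d=r.get_image(n); np.savez(f'pics/{n}.npz',**{k:np.array(d[k]) for k in('color','intrinsics','view')}); return d
def P(n):
    d=np.load(f'pics/{n}.npz'); return d['intrinsics']@d['view'][:3]
def tri(a,b):
    X=cv2.triangulatePoints(P('scene'),P('top'),np.array(a,float).reshape(2,1),np.array(b,float).reshape(2,1)); return (X[:3]/X[3]).ravel()
def onz(n,uv,z):
    M=P(n); A=np.c_[M[:,:2],M[:,2]*z+M[:,3]]; q=np.linalg.inv(A)@np.r_[uv,1]; return q[:2]/q[2]
def pix(n,p):
    q=P(n)@np.r_[p,1]; return q[:2]/q[2]
E
python3 - <<'E'
from h import *
for n in('scene','top'):
    d=snap(n); cv2.imwrite(f'pics/{n}0.png',cv2.resize(d['color'][:,:,::-1],(800,600),interpolation=cv2.INTER_CUBIC))
    R=d['view'][:3,:3];print(n,-R.T@d['view'][:3,3],R[2],d['intrinsics'])
print(r.get_obs(),r.tip_extent)
E
```

```text
scene [923.00852311 647.82522646 625.57733494] [-0.41798739 -0.70932434 -0.56757865] [[380.48829142   0.         282.48172063]
 [  0.         380.48829142 212.19876706]
 [  0.           0.           1.        ]]
top [ 225.21309547  -46.06108589 1453.59002877] [ 0.20878022 -0.00629046 -0.97794235] [[510.77404723   0.         263.00079622]
 [  0.         510.77404723 206.46522436]
 [  0.           0.           1.        ]]
{'clock': 0.1, 'joints': array([-1.42462787e+00,  4.91517066e-01,  1.55936691e+00,  2.43775768e-05,
        1.09169239e+00, -1.05608772e-01]), 'qvel': array([-7.75224317e-04, -2.32836019e-03, -4.76325104e-04,  3.22816160e-05,
        6.83484686e-04,  4.54802382e-04]), 'joint_efforts': array([ 4.70669489e-03, -6.19444513e+01, -2.62025356e+01,  3.06864524e-05,
        2.91261465e-03,  1.25818920e-05]), 'tcp_pos': array([ 155.70152291, -605.12937137,  255.78254843]), 'eef_rot': array([-4.91977227e-04,  9.92087074e-01,  1.25550773e-01,  8.37301787e-07]), 'force': array([-0.04804291, -0.00300665,  0.50062235]), 'torque': array([0.02221135, 0.02531777, 0.03135004]), 'gripper_force': 0.0, 'gripper_width': 1.0026677918548887} 25.0
```

View pics/scene0.png

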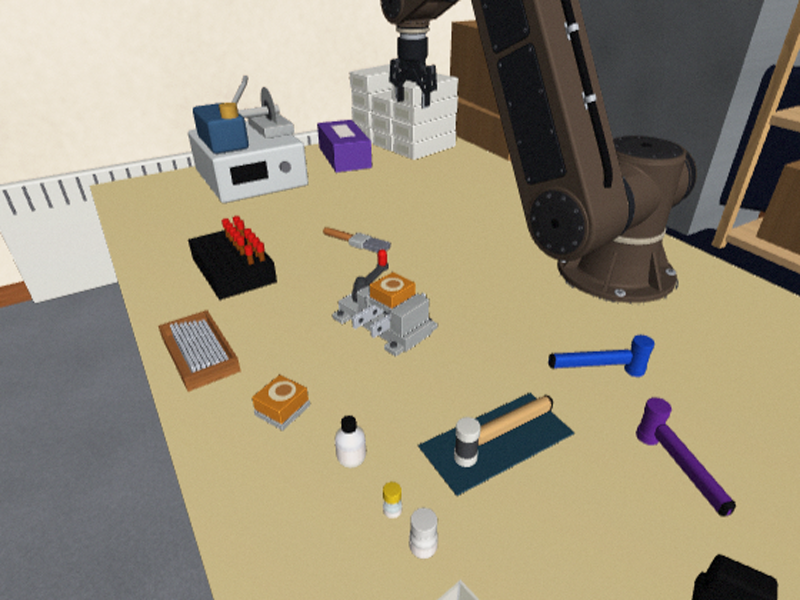

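View pics/top0.png

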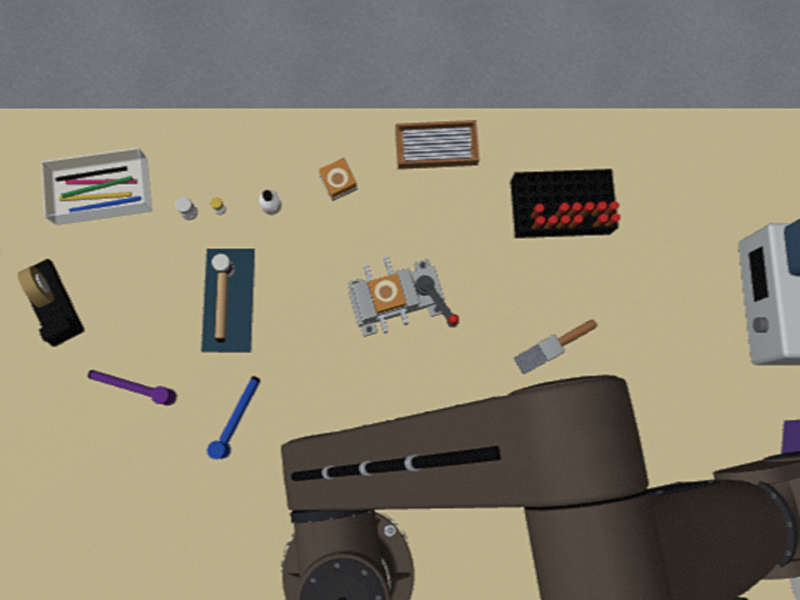

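The scene picture shows the vise at about (390,300), the wooden-handled mallet at (467,440) on its mat, and the blue and purple decoys to the right. The top picture shows the vise at (390,290), the mallet head at (221,263) and the lever knob at (453,320). I'll enlarge both.

```bash
cat > crop.py <<'E'
from h import *
def comp(n,boxes,out):
    im=np.load(f'pics/{n}.npz')['color'][:,:,::-1]; t=[]
    for x,y,w,h,s in boxes:
        c=cv2.resize(im[y:y+h,x:x+w],None,fx=s,fy=s,interpolation=cv2.INTER_CUBIC)
        for g in range(0,w,10): cv2.putText(c,str(x+g),(g*s,8),0,.3,(0,0,255),1); cv2.line(c,(g*s,0),(g*s,h*s),(0,0,0) ,1) if 0 else cv2.line(c,(g*s,9),(g*s,14),(0,0,255),1)
        for g in range(0,h,10): cv2.putText(c,str(y+g),(0,g*s+4),0,.3,(0,0,255),1); cv2.line(c,(18,g*s),(24,g*s),(0,0,255),1)
        t.append(c)
    H=max(c.shape[0] for c in t); t=[cv2.copyMakeBorder(c,0,H-c.shape[0],0,0,0) for c in t]
    cv2.imwrite(out,np.hstack(t))
E
python3 - <<'E'
from crop import *
comp('top',[(238,172,90,70,6),(138,168,44,82,6)],'pics/topc.png')
comp('scene',[(228,168,82,82,6),(290,270,120,80,2)],'pics/scenec.png') if 0 else comp('scene',[(228,168,82,82,5),(292,270,115,80,3)],'pics/scenec.png')
E
```

```text
(no output)
```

View pics/topc.png

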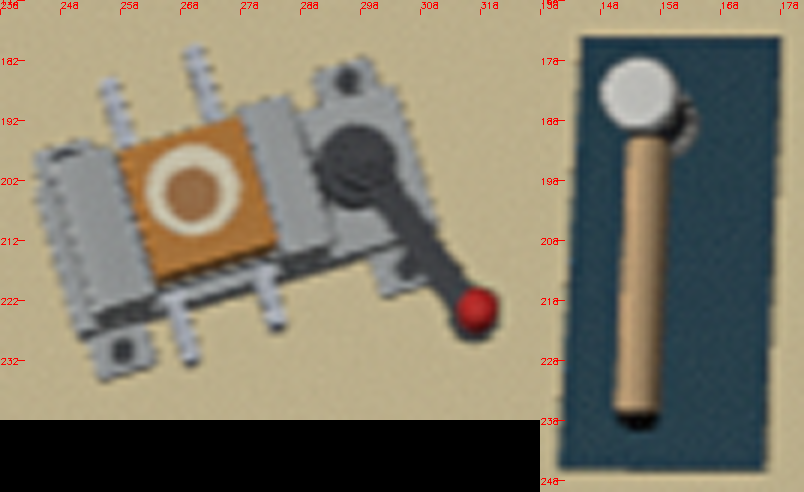

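View pics/scenec.png

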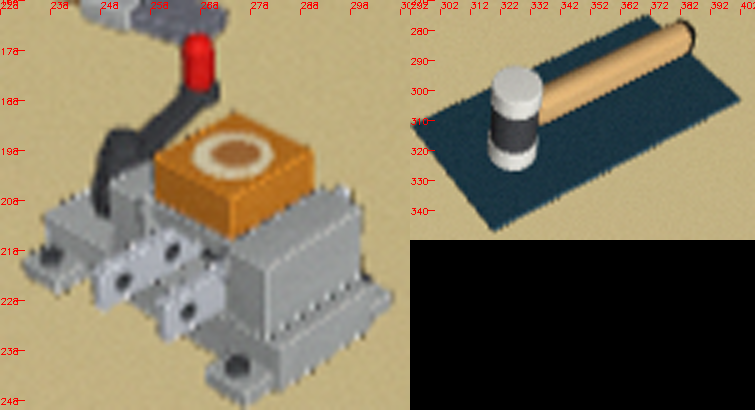

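Run:
```python
from h import *
np.set_printoptions(precision=1,suppress=True)
pr=lambda s,v:print(s,np.array(v))
pr('disc',tri((275,199),(270,203.7)))
pr('knobtop? mid',tri((267.6,177),(317.7,223.3)))
pr('mallet top',tri((328,297.3),(154.3,183.7)))
pr('disc z99',onz('top',(270,203.7),98.5)); pr('scene',onz('scene',(275,199),98.5))
for n,c in (('top',[(257.8,197.3),(278,191.7),(284.2,212.5),(263.8,219)]),('scene',[(275,191),(259,199),(290.6,198.4),(275,207.6)])):
    q=np.array([onz(n,x,98.5) for x in c]); pr(n+' block corners',q); pr('mean',q.mean(0))
pr('mallet top z70',[onz('top',(154.3,183.7),70),onz('scene',(328,297.3),70)])
pr('handle end top z49',[onz('top',(154.2,236.7),49),onz('top',(156,191),49)])
pr('mat top',[onz('top',c,4) for c in[(145,174.2),(178.2,174.2),(175.8,246.3),(140.8,246)]])
pr('mat scene',[onz('scene',c,4) for c in[(292+1/1,311.7),(292+245/3,270+14/3),(292+330/3,270+98/3),(292+85/3,270+230/3)]])
pr('knob z92',[onz('top',(317.7,223.3),90),onz('scene',(267.6,176),92)])
pr('par ends z55 L far,R far,L near,R near',[onz('top',c,55) for c in[(256.2,185.3),(270,180),(269.8,232.3),(284.2,226.5)]])
pr('scene par far',[onz('scene',c,55) for c in[(261,228),(247.4,221.6)]])
```

```text
disc [521.6 -73.4  98.4]
knobtop? mid [ 470.4 -203.7   85.2]
mallet top [586.2 248.7  69.1]
disc z99 [522.2 -73.8]
scene [520.8 -72.2]
top block corners [[ 540.   -40.7]
 [ 555.7  -95.8]
 [ 497.7 -112.1]
 [ 479.9  -56.9]]
mean [518.3 -76.4]
scene block corners [[ 501.3 -106.4]
 [ 556.1  -93.4]
 [ 485.   -54. ]
 [ 540.5  -37.8]]
mean [520.7 -72.9]
mallet top z70 [[586.  248.5]
 [586.6 249.4]]
handle end top z49 [[439.7 246.9]
 [570.1 247.3]]
mat top [[632.  291. ]
 [631.9 193.6]
 [418.8 193.6]
 [419.8 293.3]]
mat scene [[633.1 196.9]
 [414.2 199.9]
 [420.2 295.5]
 [633.4 295.6]]
knob z92 [[ 469.5 -203.1]
 [ 473.3 -198.3]]
par ends z55 L far,R far,L near,R near [[ 585.   -36. ]
 [ 600.4  -75.1]
 [ 450.6  -73.7]
 [ 466.8 -113.8]]
scene par far [[584.1 -33.2]
 [601.1 -75. ]]
```

The measurements agree across both views: mallet head at (586,249) with its top at 69, specimen centre (521,-73) with its top at about 98, yaw about 16°. The knob is where the given geometry puts it. Moving now.

>>> apply_moves --increments '[{"dx": 0.0917, "dy": 0.0861, "rz": -0.0033, "fingers": 0.2}, {"dx": 0.0917, "dy": 0.0861, "rz": -0.0033}, {"dx": 0.0917, "dy": 0.0861, "rz": -0.0033}, {"dx": 0.0917, "dy": 0.0861, "rz": -0.0033}, {"dx": 0.0917, "dy": 0.0861, "rz": -0.0033}, {"dx": 0.0917, "dy": 0.0861, "rz": -0.0033}, {"dx": 0.0917, "dy": 0.0861, "rz": -0.0033}, {"dx": 0.0917, "dy": 0.0861, "rz": -0.0033}, {"dx": 0.0917, "dy": 0.0861, "rz": -0.0033}, {"dx": 0.0917, "dy": 0.0861, "rz": -0.0033}, {"dx": 0.0917, "dy": 0.0861, "rz": -0.0033}, {"dx": 0.0917, "dy": 0.0861, "rz": -0.0033}]'

```text
schema error: expected keys dx, dy, dz, rx, ry, rz, fingers
```

>>> apply_moves --increments '[{"dx": 0.0122, "dy": 0.1207}, {"dx": 0.0122, "dy": 0.1207}, {"dx": 0.0122, "dy": 0.1207}, {"dx": 0.0122, "dy": 0.1207}, {"dx": 0.0122, "dy": 0.1207}, {"dx": 0.0122, "dy": 0.1207}, {"dx": 0.0122, "dy": 0.1207}, {"dx": 0.0122, "dy": 0.1207}, {"dx": 0.0122, "dy": 0.1207}, {"dx": 0.0122, "dy": 0.1207}, {"dx": 0.0122, "dy": 0.1207}, {"dx": 0.0122, "dy": 0.1207}, {"dx": 0.0122, "dy": 0.1207}, {"dx": 0.0122, "dy": 0.1207}, {"dx": 0.0122, "dy": 0.1207}, {"dz": 0}]'

```text
schema error: expected keys dx, dy, dz, rx, ry, rz, fingers
```

>>> apply_moves --increments '[{"dx": 0.0917, "dy": 0.0861, "dz": 0, "rx": 0, "ry": 0, "rz": -0.0033, "fingers": 0.2}, {"dx": 0.0917, "dy": 0.0861, "dz": 0, "rx": 0, "ry": 0, "rz": -0.0033, "fingers": 0.2}, {"dx": 0.0917, "dy": 0.0861, "dz": 0, "rx": 0, "ry": 0, "rz": -0.0033, "fingers": 0.2}, {"dx": 0.0917, "dy": 0.0861, "dz": 0, "rx": 0, "ry": 0, "rz": -0.0033, "fingers": 0.2}, {"dx": 0.0917, "dy": 0.0861, "dz": 0, "rx": 0, "ry": 0, "rz": -0.0033, "fingers": 0.2}, {"dx": 0.0917, "dy": 0.0861, "dz": 0, "rx": 0, "ry": 0, "rz": -0.0033, "fingers": 0.2}, {"dx": 0.0917, "dy": 0.0861, "dz": 0, "rx": 0, "ry": 0, "rz": -0.0033, "fingers": 0.2}, {"dx": 0.0917, "dy": 0.0861, "dz": 0, "rx": 0, "ry": 0, "rz": -0.0033, "fingers": 0.2}, {"dx": 0.0917, "dy": 0.0861, "dz": 0, "rx": 0, "ry": 0, "rz": -0.0033, "fingers": 0.2}, {"dx": 0.0917, "dy": 0.0861, "dz": 0, "rx": 0, "ry": 0, "rz": -0.0033, "fingers": 0.2}, {"dx": 0.0917, "dy": 0.0861, "dz": 0, "rx": 0, "ry": 0, "rz": -0.0033, "fingers": 0.2}, {"dx": 0.0917, "dy": 0.0861, "dz": 0, "rx": 0, "ry": 0, "rz": -0.0033, "fingers": 0.2}, {"dx": 0, "dy": 0, "dz": 0, "rx": 0, "ry": 0, "rz": 0, "fingers": 0.2}]'

```text
clock: 1.18
tcp_pos: [489.2, -291.3, 256.1]
eef_rot: [-0.0, 1.0, 0.003, 0.0]
force: [0.1, 0.1, 0.9]
gripper_width: 0.6
gripper_force: 0.0
```

>>> apply_moves --increments '[{"dx": 0.0122, "dy": 0.1207, "dz": 0, "rx": 0, "ry": 0, "rz": 0, "fingers": 0.2}, {"dx": 0.0122, "dy": 0.1207, "dz": 0, "rx": 0, "ry": 0, "rz": 0, "fingers": 0.2}, {"dx": 0.0122, "dy": 0.1207, "dz": 0, "rx": 0, "ry": 0, "rz": 0, "fingers": 0.2}, {"dx": 0.0122, "dy": 0.1207, "dz": 0, "rx": 0, "ry": 0, "rz": 0, "fingers": 0.2}, {"dx": 0.0122, "dy": 0.1207, "dz": 0, "rx": 0, "ry": 0, "rz": 0, "fingers": 0.2}, {"dx": 0.0122, "dy": 0.1207, "dz": 0, "rx": 0, "ry": 0, "rz": 0, "fingers": 0.2}, {"dx": 0.0122, "dy": 0.1207, "dz": 0, "rx": 0, "ry": 0, "rz": 0, "fingers": 0.2}, {"dx": 0.0122, "dy": 0.1207, "dz": 0, "rx": 0, "ry": 0, "rz": 0, "fingers": 0.2}, {"dx": 0.0122, "dy": 0.1207, "dz": 0, "rx": 0, "ry": 0, "rz": 0, "fingers": 0.2}, {"dx": 0.0122, "dy": 0.1207, "dz": 0, "rx": 0, "ry": 0, "rz": 0, "fingers": 0.2}, {"dx": 0.0122, "dy": 0.1207, "dz": 0, "rx": 0, "ry": 0, "rz": 0, "fingers": 0.2}, {"dx": 0.0122, "dy": 0.1207, "dz": 0, "rx": 0, "ry": 0, "rz": 0, "fingers": 0.2}, {"dx": 0.0122, "dy": 0.1207, "dz": 0, "rx": 0, "ry": 0, "rz": 0, "fingers": 0.2}, {"dx": 0.0122, "dy": 0.1207, "dz": 0, "rx": 0, "ry": 0, "rz": 0, "fingers": 0.2}, {"dx": 0.0122, "dy": 0.1207, "dz": 0, "rx": 0, "ry": 0, "rz": 0, "fingers": 0.2}, {"dx": 0, "dy": 0, "dz": 0, "rx": 0, "ry": 0, "rz": 0, "fingers": 0.2}, {"dx": 0, "dy": 0, "dz": 0, "rx": 0, "ry": 0, "rz": 0, "fingers": 0.2}]'

```text
clock: 2.6
tcp_pos: [540.4, 249.2, 255.6]
eef_rot: [0.0, 1.0, 0.003, -0.0]
force: [0.3, -0.0, 1.0]
gripper_width: 0.601
gripper_force: 0.0
```

>>> apply_moves --newtons 90 --increments '[{"dx": 0.003, "dy": -0.002, "dz": -0.1, "rx": 0, "ry": 0, "rz": 0, "fingers": 0.2}, {"dx": 0, "dy": 0, "dz": -0.1, "rx": 0, "ry": 0, "rz": 0, "fingers": 0.2}, {"dx": 0, "dy": 0, "dz": -0.1, "rx": 0, "ry": 0, "rz": 0, "fingers": 0.2}, {"dx": 0, "dy": 0, "dz": -0.1, "rx": 0, "ry": 0, "rz": 0, "fingers": 0.2}, {"dx": 0, "dy": 0, "dz": -0.1, "rx": 0, "ry": 0, "rz": 0, "fingers": 0.2}, {"dx": 0, "dy": 0, "dz": -0.1, "rx": 0, "ry": 0, "rz": 0, "fingers": 0.2}, {"dx": 0, "dy": 0, "dz": -0.1, "rx": 0, "ry": 0, "rz": 0, "fingers": 0.2}, {"dx": 0, "dy": 0, "dz": -0.008, "rx": 0, "ry": 0, "rz": 0, "fingers": 0.2}, {"dx": 0, "dy": 0, "dz": 0, "rx": 0, "ry": 0, "rz": 0, "fingers": -1}, {"dx": 0, "dy": 0, "dz": 0, "rx": 0, "ry": 0, "rz": 0, "fingers": -1}, {"dx": 0, "dy": 0, "dz": 0, "rx": 0, "ry": 0, "rz": 0, "fingers": -1}, {"dx": 0, "dy": 0, "dz": 0, "rx": 0, "ry": 0, "rz": 0, "fingers": -1}, {"dx": 0, "dy": 0, "dz": 0, "rx": 0, "ry": 0, "rz": 0, "fingers": -1}, {"dx": 0, "dy": 0, "dz": 0, "rx": 0, "ry": 0, "rz": 0, "fingers": -1}, {"dx": 0, "dy": 0, "dz": 0, "rx": 0, "ry": 0, "rz": 0, "fingers": -1}, {"dx": 0, "dy": 0, "dz": 0, "rx": 0, "ry": 0, "rz": 0, "fingers": -1}]'

```text
clock: 3.93
tcp_pos: [542.4, 247.2, 45.8]
eef_rot: [-0.0, 1.0, 0.002, 0.001]
force: [-1.6, -2.0, 9.0]
gripper_width: 0.192
gripper_force: 90.0
```

>>> apply_moves --increments '[{"dx": 0, "dy": 0, "dz": 0.05, "rx": 0, "ry": 0, "rz": 0, "fingers": -1}, {"dx": 0, "dy": 0, "dz": 0.1, "rx": 0, "ry": 0, "rz": 0, "fingers": -1}, {"dx": 0, "dy": 0, "dz": 0.1, "rx": 0, "ry": 0, "rz": 0, "fingers": -1}, {"dx": 0, "dy": 0, "dz": 0.1, "rx": 0, "ry": 0, "rz": 0, "fingers": -1}, {"dx": 0, "dy": 0, "dz": 0.1, "rx": 0, "ry": 0, "rz": 0, "fingers": -1}, {"dx": 0, "dy": 0, "dz": 0.1, "rx": 0, "ry": 0, "rz": 0, "fingers": -1}, {"dx": 0, "dy": 0, "dz": 0, "rx": 0, "ry": 0, "rz": 0, "fingers": -1}, {"dx": 0, "dy": 0, "dz": 0, "rx": 0, "ry": 0, "rz": 0, "fingers": -1}, {"dx": 0, "dy": 0, "dz": 0, "rx": 0, "ry": 0, "rz": 0, "fingers": -1}]'

```text
clock: 4.68
tcp_pos: [540.9, 247.0, 208.2]
eef_rot: [0.0, 1.0, 0.002, -0.001]
force: [0.2, -1.1, -5.3]
gripper_width: 0.201
gripper_force: 89.0
```

Run:
```python
from crop import *
snap('top');snap('scene')
comp('scene',[(270,190,130,130,4)],'pics/s2.png')
print(r.get_obs()['tcp_pos'],r.get_obs()['force'],r.get_obs()['torque'])
print(pix('scene',[586,249,r.get_obs()['tcp_pos'][2]-8.8+33]))
```

```text
[540.97474939 247.00288061 207.43095418] [ 0.31480744  0.94087492 -4.99668998] [-0.01825033  0.14532881 -0.04497269]
[334.22390162 230.86585302]
```

View pics/s2.png

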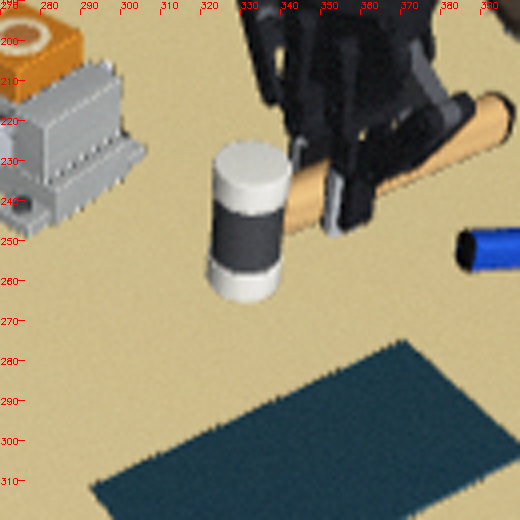

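>>> apply_moves --increments '[{"dx": -0.0217, "dy": -0.107, "dz": 0, "rx": 0, "ry": 0, "rz": 0, "fingers": -1}, {"dx": -0.0217, "dy": -0.107, "dz": 0, "rx": 0, "ry": 0, "rz": 0, "fingers": -1}, {"dx": -0.0217, "dy": -0.107, "dz": 0, "rx": 0, "ry": 0, "rz": 0, "fingers": -1}, {"dx": -0.0217, "dy": -0.107, "dz": 0, "rx": 0, "ry": 0, "rz": 0, "fingers": -1}, {"dx": -0.0217, "dy": -0.107, "dz": 0, "rx": 0, "ry": 0, "rz": 0, "fingers": -1}, {"dx": -0.0217, "dy": -0.107, "dz": 0, "rx": 0, "ry": 0, "rz": 0, "fingers": -1}, {"dx": -0.0217, "dy": -0.107, "dz": 0, "rx": 0, "ry": 0, "rz": 0, "fingers": -1}, {"dx": -0.0217, "dy": -0.107, "dz": 0, "rx": 0, "ry": 0, "rz": 0, "fingers": -1}, {"dx": -0.0217, "dy": -0.107, "dz": 0, "rx": 0, "ry": 0, "rz": 0, "fingers": -1}, {"dx": -0.0217, "dy": -0.107, "dz": 0, "rx": 0, "ry": 0, "rz": 0, "fingers": -1}, {"dx": 0, "dy": 0, "dz": -0.05, "rx": 0, "ry": 0, "rz": 0, "fingers": -1}, {"dx": 0, "dy": 0, "dz": -0.05, "rx": 0, "ry": 0, "rz": 0, "fingers": -1}, {"dx": 0, "dy": 0, "dz": -0.05, "rx": 0, "ry": 0, "rz": 0, "fingers": -1}, {"dx": 0, "dy": 0, "dz": 0, "rx": 0, "ry": 0, "rz": 0, "fingers": -1}, {"dx": 0, "dy": 0, "dz": 0, "rx": 0, "ry": 0, "rz": 0, "fingers": -1}, {"dx": 0, "dy": 0, "dz": 0, "rx": 0, "ry": 0, "rz": 0, "fingers": -1}]'

```text
clock: 6.12
tcp_pos: [476.7, -73.7, 164.0]
eef_rot: [-0.0, 1.0, 0.002, -0.0]
force: [-0.6, 0.8, -3.3]
gripper_width: 0.197
gripper_force: 89.2
```

Run:
```python
from crop import *
print(snap('top') and 0, snap('scene') and 0)
o=r.get_obs();print(o['tcp_pos'],o['force'])
im=lambda n,x,y,w,h,s:cv2.resize(np.load(f'pics/{n}.npz')['color'][y:y+h,x:x+w],None,fx=s,fy=s)
comp('scene',[(228,130,90,110,4),],'pics/a.png'); comp('top',[(238,160,90,80,4)],'pics/b.png')
a=cv2.imread('pics/a.png');b=cv2.imread('pics/b.png');b=cv2.copyMakeBorder(b,0,a.shape[0]-b.shape[0],0,0,0);cv2.imwrite('pics/c3.png',np.hstack([a,b]))
t=o['tcp_pos']
for n in('scene','top'): print(n,pix(n,[t[0]+45,t[1]+1,t[2]-8.8+33]))
```

```text
0 0
[476.86293452 -73.68264326 164.5019711 ] [ 0.52166941  0.27944027 -3.36438538]
scene [273.96511865 167.80635313]
top [270.24366147 196.22540495]
```

View pics/c3.png

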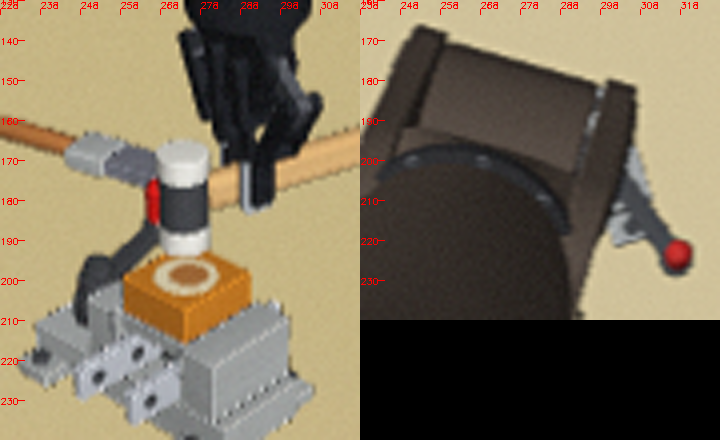

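>>> apply_moves --increments '[{"dx": 0, "dy": 0, "dz": -0.03, "rx": 0, "ry": 0, "rz": 0, "fingers": -1}, {"dx": 0, "dy": 0, "dz": -0.02, "rx": 0, "ry": 0, "rz": 0, "fingers": -1}, {"dx": 0, "dy": 0, "dz": -0.01, "rx": 0, "ry": 0, "rz": 0, "fingers": -1}, {"dx": 0, "dy": 0, "dz": -0.005, "rx": 0, "ry": 0, "rz": 0, "fingers": -1}, {"dx": 0, "dy": 0, "dz": -0.005, "rx": 0, "ry": 0, "rz": 0, "fingers": -1}, {"dx": 0, "dy": 0, "dz": 0, "rx": 0, "ry": 0, "rz": 0, "fingers": -1}, {"dx": 0, "dy": 0, "dz": 0, "rx": 0, "ry": 0, "rz": 0, "fingers": -1}]'

```text
clock: 6.8
tcp_pos: [476.6, -73.8, 142.9]
eef_rot: [0.0, 1.0, 0.001, -0.0]
force: [0.3, 0.0, -4.7]
gripper_width: 0.195
gripper_force: 89.4
```

Face at about 101. First tap: down about 3 mm, then lift.

>>> apply_moves --increments '[{"dx": 0, "dy": 0, "dz": -0.005, "rx": 0, "ry": 0, "rz": 0, "fingers": -1}, {"dx": 0, "dy": 0, "dz": -0.005, "rx": 0, "ry": 0, "rz": 0, "fingers": -1}, {"dx": 0, "dy": 0, "dz": 0, "rx": 0, "ry": 0, "rz": 0, "fingers": -1}]'

```text
clock: 7.05
tcp_pos: [476.7, -73.8, 140.0]
eef_rot: [0.0, 1.0, 0.001, 0.0]
force: [1.5, 0.4, -2.7]
gripper_width: 0.191
gripper_force: 89.8
```

>>> apply_moves --increments '[{"dx": 0, "dy": 0, "dz": 0.01, "rx": 0, "ry": 0, "rz": 0, "fingers": -1}, {"dx": 0, "dy": 0, "dz": -0.01, "rx": 0, "ry": 0, "rz": 0, "fingers": -1}, {"dx": 0, "dy": 0, "dz": -0.006, "rx": 0, "ry": 0, "rz": 0, "fingers": -1}, {"dx": 0, "dy": 0, "dz": 0, "rx": 0, "ry": 0, "rz": 0, "fingers": -1}]'

```text
clock: 7.38
tcp_pos: [476.7, -73.9, 138.0]
eef_rot: [0.0, 1.0, 0.001, 0.0]
force: [0.3, -0.2, -2.9]
gripper_width: 0.193
gripper_force: 89.9
```

>>> apply_moves --increments '[{"dx": 0, "dy": 0, "dz": 0.01, "rx": 0, "ry": 0, "rz": 0, "fingers": -1}, {"dx": 0, "dy": 0, "dz": -0.01, "rx": 0, "ry": 0, "rz": 0, "fingers": -1}, {"dx": 0, "dy": 0, "dz": -0.006, "rx": 0, "ry": 0, "rz": 0, "fingers": -1}, {"dx": 0, "dy": 0, "dz": 0, "rx": 0, "ry": 0, "rz": 0, "fingers": -1}]'

```text
clock: 7.72
tcp_pos: [476.6, -73.8, 136.9]
eef_rot: [0.0, 1.0, 0.002, 0.0]
force: [-3.6, 0.3, 7.8]
gripper_width: 0.19
gripper_force: 91.5
```

>>> apply_moves --increments '[{"dx": 0, "dy": 0, "dz": 0.01, "rx": 0, "ry": 0, "rz": 0, "fingers": -1}, {"dx": 0, "dy": 0, "dz": -0.01, "rx": 0, "ry": 0, "rz": 0, "fingers": -1}, {"dx": 0, "dy": 0, "dz": -0.005, "rx": 0, "ry": 0, "rz": 0, "fingers": -1}, {"dx": 0, "dy": 0, "dz": 0, "rx": 0, "ry": 0, "rz": 0, "fingers": -1}, {"dx": 0, "dy": 0, "dz": 0, "rx": 0, "ry": 0, "rz": 0, "fingers": -1}]'

```text
clock: 8.13
tcp_pos: [476.3, -73.7, 136.2]
eef_rot: [0.0, 1.0, 0.002, 0.0]
force: [-10.8, 2.0, 27.6]
gripper_width: 0.193
gripper_force: 94.4
```

>>> apply_moves --increments '[{"dx": 0, "dy": 0, "dz": 0.01, "rx": 0, "ry": 0, "rz": 0, "fingers": -1}, {"dx": 0, "dy": 0, "dz": -0.01, "rx": 0, "ry": 0, "rz": 0, "fingers": -1}, {"dx": 0, "dy": 0, "dz": -0.004, "rx": 0, "ry": 0, "rz": 0, "fingers": -1}, {"dx": 0, "dy": 0, "dz": 0, "rx": 0, "ry": 0, "rz": 0, "fingers": -1}, {"dx": 0, "dy": 0, "dz": 0, "rx": 0, "ry": 0, "rz": 0, "fingers": -1}]'

```text
clock: 8.55
tcp_pos: [476.2, -73.8, 135.3]
eef_rot: [0.0, 1.0, 0.002, 0.0]
force: [-15.8, 1.7, 37.9]
gripper_width: 0.195
gripper_force: 96.7
```

>>> apply_moves --increments '[{"dx": 0, "dy": 0, "dz": 0.05, "rx": 0, "ry": 0, "rz": 0, "fingers": -1}, {"dx": 0, "dy": 0, "dz": 0.1, "rx": 0, "ry": 0, "rz": 0, "fingers": -1}, {"dx": 0, "dy": 0, "dz": 0.1, "rx": 0, "ry": 0, "rz": 0, "fingers": -1}, {"dx": 0.0217, "dy": 0.107, "dz": 0, "rx": 0, "ry": 0, "rz": 0, "fingers": -1}, {"dx": 0.0217, "dy": 0.107, "dz": 0, "rx": 0, "ry": 0, "rz": 0, "fingers": -1}, {"dx": 0.0217, "dy": 0.107, "dz": 0, "rx": 0, "ry": 0, "rz": 0, "fingers": -1}, {"dx": 0.0217, "dy": 0.107, "dz": 0, "rx": 0, "ry": 0, "rz": 0, "fingers": -1}, {"dx": 0.0217, "dy": 0.107, "dz": 0, "rx": 0, "ry": 0, "rz": 0, "fingers": -1}, {"dx": 0.0217, "dy": 0.107, "dz": 0, "rx": 0, "ry": 0, "rz": 0, "fingers": -1}, {"dx": 0.0217, "dy": 0.107, "dz": 0, "rx": 0, "ry": 0, "rz": 0, "fingers": -1}, {"dx": 0.0217, "dy": 0.107, "dz": 0, "rx": 0, "ry": 0, "rz": 0, "fingers": -1}, {"dx": 0, "dy": 0, "dz": 0, "rx": 0, "ry": 0, "rz": 0, "fingers": -1}, {"dx": 0, "dy": 0, "dz": 0, "rx": 0, "ry": 0, "rz": 0, "fingers": -1}]'

```text
clock: 9.63
tcp_pos: [528.3, 184.4, 207.2]
eef_rot: [0.0, 1.0, 0.003, -0.001]
force: [0.3, -0.3, -5.4]
gripper_width: 0.197
gripper_force: 90.6
```

```bash
cp pics/top.npz pics/topv.npz
python3 - <<'E'
from crop import *
snap('top');snap('scene')
o=r.get_obs();print(o['tcp_pos'],o['force'])
t=o['tcp_pos']
for n in('scene','top'): print(n,pix(n,[t[0]+45,t[1]+1,t[2]-8.8+33]))
comp('scene',[(228,168,82,82,5)],'pics/a.png'); comp('scene',[(300,200,80,80,4)],'pics/b.png'); 
comp('top',[(238,172,90,70,5)],'pics/d.png')
a,b,d=[cv2.imread(f'pics/{k}.png') for k in 'abd']
pad=lambda c,w,h:cv2.copyMakeBorder(c,0,h-c.shape[0],0,w-c.shape[1],0)
# scene crop and mallet
cv2.imwrite('pics/c4.png',np.hstack([pad(a,410,410),pad(b,320,410)]))
E
```

```text
[528.19678965 182.60798827 207.66526799] [-0.23854208 -1.00321541 -4.3096759 ]
scene [318.23636693 210.02988197]
top [167.08567311 172.18103418]
```

View pics/c4.png

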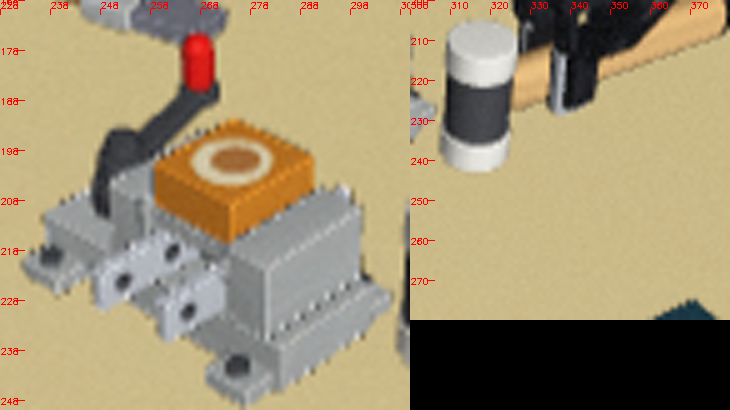

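Run:
```python
from h import *
o=cv2.imread('pics/scenec.png')[:410,:410];n=cv2.imread('pics/a.png')
def flow(x0,y0,x1,y1):
    T=cv2.cvtColor(o,6)[y0:y1,x0:x1]; I=cv2.cvtColor(n,6)
    W=np.float32([[1,0,x0],[0,1,y0]])
    cc,W=cv2.findTransformECC(T,I,W,cv2.MOTION_TRANSLATION,(3,200,1e-6)); return (W[:,2]-[x0,y0])/5,cc
for b in [(180,125,285,185),(145,105,325,245),(180,30,220,92),(265,215,380,330)]: print(b,flow(*b))
for b in [(150,140,200,220),(275,130,325,220),(210,105,260,135),(205,180,265,245)]: print('corner',b,flow(*b))
c=np.array([521,-73]);
for dz in(3,4,5,6): print(dz,pix('scene',[*c,95])-pix('scene',[*c,95+dz]))
```

```text
(180, 125, 285, 185) (array([-0.14102783,  1.20155334]), 0.9502260782531552)
(145, 105, 325, 245) (array([-0.32798767,  0.7803299 ]), 0.9390442023432727)
(180, 30, 220, 92) (array([0.01704712, 0.03574791]), 0.9957884905282302)
(265, 215, 380, 330) (array([0.01361694, 0.00540466]), 0.9895692520658489)
corner (150, 140, 200, 220) (array([-0.25454102,  0.59578857]), 0.8950595793192704)
corner (275, 130, 325, 220) (array([0.0309082 , 0.47269592]), 0.9619963183791337)
corner (210, 105, 260, 135) (array([-0.2009613 ,  1.18056183]), 0.9165680471445319)
corner (205, 180, 265, 245) (array([-0.06031799,  1.0644165 ]), 0.8464957801069286)
3 [0.01827243 0.98134311]
4 [0.02437738 1.30921668]
5 [0.03048941 1.63747095]
6 [0.03660855 1.96610658]
```

>>> apply_moves --increments '[{"dx": 0.0217, "dy": 0.107, "dz": 0, "rx": 0, "ry": 0, "rz": 0, "fingers": -1}, {"dx": 0.0217, "dy": 0.107, "dz": 0, "rx": 0, "ry": 0, "rz": 0, "fingers": -1}, {"dx": 0, "dy": 0, "dz": -0.1, "rx": 0, "ry": 0, "rz": 0, "fingers": -1}, {"dx": 0, "dy": 0, "dz": -0.1, "rx": 0, "ry": 0, "rz": 0, "fingers": -1}, {"dx": 0, "dy": 0, "dz": -0.1, "rx": 0, "ry": 0, "rz": 0, "fingers": -1}, {"dx": 0, "dy": 0, "dz": -0.1, "rx": 0, "ry": 0, "rz": 0, "fingers": -1}, {"dx": 0, "dy": 0, "dz": -0.08, "rx": 0, "ry": 0, "rz": 0, "fingers": -1}, {"dx": 0, "dy": 0, "dz": -0.03, "rx": 0, "ry": 0, "rz": 0, "fingers": -1}, {"dx": 0, "dy": 0, "dz": -0.01, "rx": 0, "ry": 0, "rz": 0, "fingers": -1}, {"dx": 0, "dy": 0, "dz": 0, "rx": 0, "ry": 0, "rz": 0, "fingers": -1}, {"dx": 0, "dy": 0, "dz": 0, "rx": 0, "ry": 0, "rz": 0, "fingers": -1}]'

```text
clock: 10.65
tcp_pos: [542.4, 247.0, 53.9]
eef_rot: [-0.0, 1.0, 0.001, 0.001]
force: [-0.4, 0.2, -3.5]
gripper_width: 0.191
gripper_force: 90.4
```

>>> apply_moves --increments '[{"dx": 0, "dy": 0, "dz": -0.012, "rx": 0, "ry": 0, "rz": 0, "fingers": -1}, {"dx": 0, "dy": 0, "dz": -0.006, "rx": 0, "ry": 0, "rz": 0, "fingers": -1}, {"dx": 0, "dy": 0, "dz": -0.005, "rx": 0, "ry": 0, "rz": 0, "fingers": -1}, {"dx": 0, "dy": 0, "dz": -0.003, "rx": 0, "ry": 0, "rz": 0, "fingers": -1}, {"dx": 0, "dy": 0, "dz": 0, "rx": 0, "ry": 0, "rz": 0, "fingers": -1}, {"dx": 0, "dy": 0, "dz": 0, "rx": 0, "ry": 0, "rz": 0, "fingers": -1}]'

```text
clock: 11.15
tcp_pos: [541.7, 247.3, 45.1]
eef_rot: [-0.0, 1.0, 0.002, 0.0]
force: [-0.8, 0.1, -0.9]
gripper_width: 0.194
gripper_force: 91.3
```

>>> apply_moves --newtons 40 --increments '[{"dx": 0, "dy": 0, "dz": 0, "rx": 0, "ry": 0, "rz": 0, "fingers": 0.2}, {"dx": 0, "dy": 0, "dz": 0, "rx": 0, "ry": 0, "rz": 0, "fingers": 0.2}, {"dx": 0, "dy": 0, "dz": 0, "rx": 0, "ry": 0, "rz": 0, "fingers": 0.2}, {"dx": 0, "dy": 0, "dz": 0, "rx": 0, "ry": 0, "rz": 0, "fingers": 0.2}, {"dx": 0, "dy": 0, "dz": 0, "rx": 0, "ry": 0, "rz": 0, "fingers": 0.2}, {"dx": 0, "dy": 0, "dz": 0, "rx": 0, "ry": 0, "rz": 0, "fingers": 0.2}, {"dx": 0, "dy": 0, "dz": 0.05, "rx": 0, "ry": 0, "rz": 0, "fingers": 0.2}, {"dx": 0, "dy": 0, "dz": 0.1, "rx": 0, "ry": 0, "rz": 0, "fingers": 0.2}, {"dx": 0, "dy": 0, "dz": 0.1, "rx": 0, "ry": 0, "rz": 0, "fingers": 0.2}, {"dx": 0, "dy": 0, "dz": 0.1, "rx": 0, "ry": 0, "rz": 0, "fingers": 0.2}, {"dx": 0, "dy": 0, "dz": 0.1, "rx": 0, "ry": 0, "rz": 0, "fingers": 0.2}, {"dx": 0, "dy": 0, "dz": 0, "rx": 0, "ry": 0, "rz": 0, "fingers": -1}]'

```text
clock: 12.15
tcp_pos: [543.4, 247.9, 185.4]
eef_rot: [-0.001, 1.0, 0.002, 0.004]
force: [-0.2, -0.8, 0.2]
gripper_width: 0.475
gripper_force: 0.0
```

>>> apply_moves --increments '[{"dx": 0.022, "dy": -0.092, "dz": 0, "rx": 0, "ry": 0, "rz": 0.0044, "fingers": -1}, {"dx": 0.022, "dy": -0.092, "dz": 0, "rx": 0, "ry": 0, "rz": 0.0044, "fingers": -1}, {"dx": 0.022, "dy": -0.092, "dz": 0, "rx": 0, "ry": 0, "rz": 0.0044, "fingers": -1}, {"dx": 0.022, "dy": -0.092, "dz": 0, "rx": 0, "ry": 0, "rz": 0.0044, "fingers": -1}, {"dx": 0.022, "dy": -0.092, "dz": 0, "rx": 0, "ry": 0, "rz": 0.0044, "fingers": -1}, {"dx": 0.022, "dy": -0.092, "dz": 0, "rx": 0, "ry": 0, "rz": 0.0044, "fingers": -1}, {"dx": 0.022, "dy": -0.092, "dz": 0, "rx": 0, "ry": 0, "rz": 0.0044, "fingers": -1}, {"dx": 0.022, "dy": -0.092, "dz": 0, "rx": 0, "ry": 0, "rz": 0.0044, "fingers": -1}, {"dx": 0.022, "dy": -0.092, "dz": 0, "rx": 0, "ry": 0, "rz": 0.0044, "fingers": -1}, {"dx": 0.022, "dy": -0.092, "dz": 0, "rx": 0, "ry": 0, "rz": 0.0044, "fingers": -1}, {"dx": 0, "dy": 0, "dz": 0, "rx": 0, "ry": 0, "rz": 0, "fingers": -1}, {"dx": 0, "dy": 0, "dz": 0, "rx": 0, "ry": 0, "rz": 0, "fingers": -1}, {"dx": 0, "dy": 0, "dz": 0, "rx": 0, "ry": 0, "rz": 0, "fingers": -1}]'

```text
clock: 13.23
tcp_pos: [607.4, -28.4, 179.5]
eef_rot: [-0.0, 0.99, 0.139, -0.0]
force: [-0.5, -0.3, -0.8]
gripper_width: 0.003
gripper_force: 0.0
```

Run:
```python
from crop import *
snap('scene')
o=r.get_obs();print(o['tcp_pos'],o['force'],o['gripper_width'])
comp('scene',[(228,145,95,100,4)],'pics/a.png'); comp('scene',[(292,265,115,80,3)],'pics/b.png')
a,b=[cv2.imread(f'pics/{k}.png') for k in 'ab']
cv2.imwrite('pics/c5.png',np.hstack([a,cv2.copyMakeBorder(b,0,a.shape[0]-b.shape[0],0,0,0)]))
```

```text
[607.32830713 -27.9820373  179.58591793] [ 1.09947405 -0.57259114 -0.50682634] 0.0015841289796295758
```

View pics/c5.png

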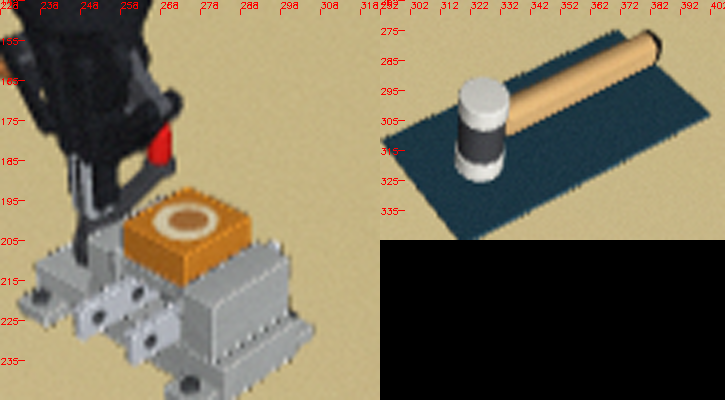

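The mallet is standing on its mat with its head at about (324,300) in the scene view, and the specimen is down. I'll go down beyond the far end of the left parallel.

>>> apply_moves --increments '[{"dx": 0, "dy": 0, "dz": -0.1, "rx": 0, "ry": 0, "rz": 0, "fingers": -1}, {"dx": 0, "dy": 0, "dz": -0.1, "rx": 0, "ry": 0, "rz": 0, "fingers": -1}, {"dx": 0, "dy": 0, "dz": -0.1, "rx": 0, "ry": 0, "rz": 0, "fingers": -1}, {"dx": 0, "dy": 0, "dz": -0.08, "rx": 0, "ry": 0, "rz": 0, "fingers": -1}, {"dx": 0, "dy": 0, "dz": -0.025, "rx": 0, "ry": 0, "rz": 0, "fingers": -1}, {"dx": 0, "dy": 0, "dz": 0, "rx": 0, "ry": 0, "rz": 0, "fingers": -1}, {"dx": -0.0128, "dy": -0.0037, "dz": 0, "rx": 0, "ry": 0, "rz": 0, "fingers": -1}, {"dx": -0.0128, "dy": -0.0037, "dz": 0, "rx": 0, "ry": 0, "rz": 0, "fingers": -1}, {"dx": 0, "dy": 0, "dz": 0, "rx": 0, "ry": 0, "rz": 0, "fingers": -1}, {"dx": 0, "dy": 0, "dz": 0, "rx": 0, "ry": 0, "rz": 0, "fingers": -1}]'

```text
clock: 14.12
tcp_pos: [600.2, -31.1, 59.7]
eef_rot: [0.0, 0.99, 0.139, 0.001]
force: [0.3, -0.3, -0.6]
gripper_width: 0.001
gripper_force: 0.0
```

>>> apply_moves --increments '[{"dx": -0.002, "dy": -0.0006, "dz": 0, "rx": 0, "ry": 0, "rz": 0, "fingers": -1}, {"dx": -0.002, "dy": -0.0006, "dz": 0, "rx": 0, "ry": 0, "rz": 0, "fingers": -1}, {"dx": -0.002, "dy": -0.0006, "dz": 0, "rx": 0, "ry": 0, "rz": 0, "fingers": -1}, {"dx": -0.002, "dy": -0.0006, "dz": 0, "rx": 0, "ry": 0, "rz": 0, "fingers": -1}, {"dx": -0.002, "dy": -0.0006, "dz": 0, "rx": 0, "ry": 0, "rz": 0, "fingers": -1}, {"dx": -0.002, "dy": -0.0006, "dz": 0, "rx": 0, "ry": 0, "rz": 0, "fingers": -1}]'

```text
clock: 14.62
tcp_pos: [597.7, -32.1, 58.7]
eef_rot: [0.0, 0.99, 0.139, 0.002]
force: [6.4, 2.0, -0.1]
gripper_width: 0.001
gripper_force: 3.4
```

>>> apply_moves --increments '[{"dx": -0.001, "dy": -0.0003, "dz": 0, "rx": 0, "ry": 0, "rz": 0, "fingers": -1}, {"dx": 0, "dy": 0, "dz": 0, "rx": 0, "ry": 0, "rz": 0, "fingers": -1}, {"dx": 0, "dy": 0, "dz": 0, "rx": 0, "ry": 0, "rz": 0, "fingers": -1}, {"dx": 0, "dy": 0, "dz": 0, "rx": 0, "ry": 0, "rz": 0, "fingers": -1}]'

```text
clock: 14.95
tcp_pos: [597.3, -32.2, 58.7]
eef_rot: [0.0, 0.99, 0.139, 0.002]
force: [5.3, 1.5, 0.0]
gripper_width: -0.0
gripper_force: 3.1
```

>>> apply_moves --increments '[{"dx": 0.032, "dy": 0.009, "dz": 0, "rx": 0, "ry": 0, "rz": 0, "fingers": -1}, {"dx": 0.064, "dy": 0.018, "dz": 0, "rx": 0, "ry": 0, "rz": 0, "fingers": -1}, {"dx": 0, "dy": -0.05, "dz": 0, "rx": 0, "ry": 0, "rz": 0, "fingers": -1}, {"dx": 0, "dy": -0.05, "dz": 0, "rx": 0, "ry": 0, "rz": 0, "fingers": -1}, {"dx": 0, "dy": -0.05, "dz": 0, "rx": 0, "ry": 0, "rz": 0, "fingers": -1}, {"dx": -0.015, "dy": 0, "dz": 0, "rx": 0, "ry": 0, "rz": 0, "fingers": -1}, {"dx": 0, "dy": 0, "dz": 0, "rx": 0, "ry": 0, "rz": 0, "fingers": -1}, {"dx": 0, "dy": 0, "dz": 0, "rx": 0, "ry": 0, "rz": 0, "fingers": -1}]'

```text
clock: 15.62
tcp_pos: [619.8, -69.5, 58.3]
eef_rot: [-0.0, 0.99, 0.139, -0.0]
force: [0.0, -0.8, 0.3]
gripper_width: 0.001
gripper_force: 0.0
```

>>> apply_moves --increments '[{"dx": -0.002, "dy": -0.0006, "dz": 0, "rx": 0, "ry": 0, "rz": 0, "fingers": -1}, {"dx": -0.002, "dy": -0.0006, "dz": 0, "rx": 0, "ry": 0, "rz": 0, "fingers": -1}, {"dx": -0.002, "dy": -0.0006, "dz": 0, "rx": 0, "ry": 0, "rz": 0, "fingers": -1}, {"dx": -0.002, "dy": -0.0006, "dz": 0, "rx": 0, "ry": 0, "rz": 0, "fingers": -1}, {"dx": -0.002, "dy": -0.0006, "dz": 0, "rx": 0, "ry": 0, "rz": 0, "fingers": -1}, {"dx": -0.002, "dy": -0.0006, "dz": 0, "rx": 0, "ry": 0, "rz": 0, "fingers": -1}, {"dx": -0.002, "dy": -0.0006, "dz": 0, "rx": 0, "ry": 0, "rz": 0, "fingers": -1}, {"dx": -0.002, "dy": -0.0006, "dz": 0, "rx": 0, "ry": 0, "rz": 0, "fingers": -1}]'

```text
clock: 16.28
tcp_pos: [615.5, -70.5, 58.3]
eef_rot: [0.0, 0.99, 0.139, -0.0]
force: [-0.5, 0.2, -0.1]
gripper_width: -0.003
gripper_force: 0.0
```

>>> apply_moves --increments '[{"dx": -0.002, "dy": -0.0006, "dz": 0, "rx": 0, "ry": 0, "rz": 0, "fingers": -1}, {"dx": -0.002, "dy": -0.0006, "dz": 0, "rx": 0, "ry": 0, "rz": 0, "fingers": -1}, {"dx": -0.002, "dy": -0.0006, "dz": 0, "rx": 0, "ry": 0, "rz": 0, "fingers": -1}, {"dx": -0.002, "dy": -0.0006, "dz": 0, "rx": 0, "ry": 0, "rz": 0, "fingers": -1}]'

```text
clock: 16.62
tcp_pos: [614.3, -71.2, 58.5]
eef_rot: [0.0, 0.99, 0.139, 0.001]
force: [8.1, 2.0, -3.2]
gripper_width: 0.002
gripper_force: 4.0
```

>>> apply_moves --increments '[{"dx": -0.001, "dy": -0.0003, "dz": 0, "rx": 0, "ry": 0, "rz": 0, "fingers": -1}, {"dx": 0, "dy": 0, "dz": 0, "rx": 0, "ry": 0, "rz": 0, "fingers": -1}, {"dx": 0, "dy": 0, "dz": 0, "rx": 0, "ry": 0, "rz": 0, "fingers": -1}, {"dx": 0, "dy": 0, "dz": 0, "rx": 0, "ry": 0, "rz": 0, "fingers": -1}, {"dx": 0, "dy": 0, "dz": 0, "rx": 0, "ry": 0, "rz": 0, "fingers": -1}]'

```text
clock: 17.03
tcp_pos: [614.2, -71.3, 58.5]
eef_rot: [0.0, 0.99, 0.139, 0.002]
force: [7.1, 2.1, -4.1]
gripper_width: 0.002
gripper_force: 3.8
```

Both parallels held against more than 5 N. Next I'll work out the lever arc.

>>> apply_moves --increments '[{"dx": 0.048, "dy": 0.0138, "dz": 0, "rx": 0, "ry": 0, "rz": 0, "fingers": -1}, {"dx": 0, "dy": 0, "dz": 0.12, "rx": 0, "ry": 0, "rz": 0, "fingers": -1}, {"dx": 0, "dy": 0, "dz": 0.12, "rx": 0, "ry": 0, "rz": 0, "fingers": -1}, {"dx": 0, "dy": 0, "dz": 0.13, "rx": 0, "ry": 0, "rz": 0, "fingers": -1}, {"dx": -0.0492, "dy": -0.0303, "dz": 0, "rx": 0, "ry": 0, "rz": -0.0164, "fingers": -1}, {"dx": -0.0492, "dy": -0.0303, "dz": 0, "rx": 0, "ry": 0, "rz": -0.0164, "fingers": -1}, {"dx": -0.0492, "dy": -0.0303, "dz": 0, "rx": 0, "ry": 0, "rz": -0.0164, "fingers": -1}, {"dx": -0.0492, "dy": -0.0303, "dz": 0, "rx": 0, "ry": 0, "rz": -0.0164, "fingers": -1}, {"dx": -0.0492, "dy": -0.0303, "dz": 0, "rx": 0, "ry": 0, "rz": -0.0164, "fingers": -1}, {"dx": -0.0492, "dy": -0.0303, "dz": 0, "rx": 0, "ry": 0, "rz": -0.0164, "fingers": -1}, {"dx": -0.0492, "dy": -0.0303, "dz": 0, "rx": 0, "ry": 0, "rz": -0.0164, "fingers": -1}, {"dx": -0.0492, "dy": -0.0303, "dz": 0, "rx": 0, "ry": 0, "rz": -0.0164, "fingers": -1}, {"dx": -0.0492, "dy": -0.0303, "dz": 0, "rx": 0, "ry": 0, "rz": -0.0164, "fingers": -1}, {"dx": -0.0492, "dy": -0.0303, "dz": 0, "rx": 0, "ry": 0, "rz": -0.0164, "fingers": -1}, {"dx": -0.0492, "dy": -0.0303, "dz": 0, "rx": 0, "ry": 0, "rz": -0.0164, "fingers": -1}, {"dx": -0.0492, "dy": -0.0303, "dz": 0, "rx": 0, "ry": 0, "rz": -0.0164, "fingers": -1}, {"dx": 0, "dy": 0, "dz": 0, "rx": 0, "ry": 0, "rz": 0, "fingers": -1}, {"dx": 0, "dy": 0, "dz": 0, "rx": 0, "ry": 0, "rz": 0, "fingers": -1}]'

```text
clock: 18.53
tcp_pos: [449.9, -176.6, 169.5]
eef_rot: [0.0, 0.888, -0.46, 0.0]
force: [0.9, -0.2, -0.1]
gripper_width: 0.002
gripper_force: 0.0
```

Run:
```python
from h import *
t=r.get_obs(); print(t['tcp_pos'],t['eef_rot'],t['joints'],t['force'])
pv=np.array([543.6,-151.8]);d=23
for th in np.arange(-0.1,1.26,0.1):
    a=np.radians(211)+th; u=np.array([np.cos(a),np.sin(a)]); tt=np.array([-u[1],u[0]])
    print(round(th,2),(pv+90*u-d*tt).round(1), round(np.degrees(np.arctan2(tt[1],tt[0])),1))
```

```text
[ 449.89064991 -176.60350388  169.52953812] [ 3.76078562e-05  8.87766625e-01 -4.60293839e-01  2.36466904e-05] [-5.10806987e-01  4.13591449e-01  1.99505094e+00 -1.10070362e-04
  7.32900557e-01  2.01672346e+00] [ 0.8685545  -0.22497492 -0.08273819]
-0.1 [ 452.4 -169.4] -64.7
0.0 [ 454.6 -178.4] -59.0
0.1 [ 457.7 -187.2] -53.3
0.2 [ 461.7 -195.6] -47.5
0.3 [ 466.5 -203.5] -41.8
0.4 [ 472. -211.] -36.1
0.5 [ 478.3 -217.8] -30.4
0.6 [ 485.2 -224. ] -24.6
0.7 [ 492.7 -229.5] -18.9
0.8 [ 500.7 -234.2] -13.2
0.9 [ 509.1 -238.1] -7.4
1.0 [ 517.9 -241.1] -1.7
1.1 [ 527.  -243.2] 4.0
1.2 [ 536.2 -244.4] 9.8
```

>>> apply_moves --increments '[{"dx": 0, "dy": 0, "dz": -0.1, "rx": 0, "ry": 0, "rz": 0, "fingers": -1}, {"dx": 0, "dy": 0, "dz": -0.1, "rx": 0, "ry": 0, "rz": 0, "fingers": -1}, {"dx": 0, "dy": 0, "dz": -0.067, "rx": 0, "ry": 0, "rz": 0, "fingers": -1}, {"dx": 0, "dy": 0, "dz": 0, "rx": 0, "ry": 0, "rz": 0, "fingers": -1}, {"dx": 0.0128, "dy": -0.0177, "dz": 0, "rx": 0, "ry": 0, "rz": 0.002, "fingers": -1}, {"dx": 0.0128, "dy": -0.0177, "dz": 0, "rx": 0, "ry": 0, "rz": 0.002, "fingers": -1}, {"dx": 0.0067, "dy": -0.014, "dz": 0, "rx": 0, "ry": 0, "rz": 0.008, "fingers": -1}, {"dx": 0.0067, "dy": -0.014, "dz": 0, "rx": 0, "ry": 0, "rz": 0.008, "fingers": -1}, {"dx": 0.008, "dy": -0.0132, "dz": 0, "rx": 0, "ry": 0, "rz": 0.008, "fingers": -1}, {"dx": 0.008, "dy": -0.0132, "dz": 0, "rx": 0, "ry": 0, "rz": 0.008, "fingers": -1}]'

```text
clock: 19.37
tcp_pos: [466.9, -203.3, 90.4]
eef_rot: [-0.0, 0.935, -0.355, -0.0]
force: [-3.5, 4.9, -3.4]
gripper_width: -0.001
gripper_force: 2.4
```

Contact at about 6 N against the motion, as expected. I'll continue the arc.

>>> apply_moves --increments '[{"dx": 0.0092, "dy": -0.0125, "dz": 0, "rx": 0, "ry": 0, "rz": 0.008, "fingers": -1}, {"dx": 0.0092, "dy": -0.0125, "dz": 0, "rx": 0, "ry": 0, "rz": 0.008, "fingers": -1}, {"dx": 0.0105, "dy": -0.0113, "dz": 0, "rx": 0, "ry": 0, "rz": 0.008, "fingers": -1}, {"dx": 0.0105, "dy": -0.0113, "dz": 0, "rx": 0, "ry": 0, "rz": 0.008, "fingers": -1}, {"dx": 0.0115, "dy": -0.0103, "dz": 0, "rx": 0, "ry": 0, "rz": 0.008, "fingers": -1}, {"dx": 0.0115, "dy": -0.0103, "dz": 0, "rx": 0, "ry": 0, "rz": 0.008, "fingers": -1}, {"dx": 0.0125, "dy": -0.0092, "dz": 0, "rx": 0, "ry": 0, "rz": 0.008, "fingers": -1}, {"dx": 0.0125, "dy": -0.0092, "dz": 0, "rx": 0, "ry": 0, "rz": 0.008, "fingers": -1}, {"dx": 0.0133, "dy": -0.0078, "dz": 0, "rx": 0, "ry": 0, "rz": 0.008, "fingers": -1}, {"dx": 0.0133, "dy": -0.0078, "dz": 0, "rx": 0, "ry": 0, "rz": 0.008, "fingers": -1}, {"dx": 0.014, "dy": -0.0065, "dz": 0, "rx": 0, "ry": 0, "rz": 0.008, "fingers": -1}, {"dx": 0.014, "dy": -0.0065, "dz": 0, "rx": 0, "ry": 0, "rz": 0.008, "fingers": -1}]'

```text
clock: 20.37
tcp_pos: [509.1, -238.6, 90.6]
eef_rot: [0.0, 0.998, -0.062, -0.0]
force: [-7.2, -3.8, -2.8]
gripper_width: -0.001
gripper_force: 3.4
```

>>> apply_moves --increments '[{"dx": 0.0147, "dy": -0.005, "dz": 0, "rx": 0, "ry": 0, "rz": 0.008, "fingers": -1}, {"dx": 0.0147, "dy": -0.005, "dz": 0, "rx": 0, "ry": 0, "rz": 0.008, "fingers": -1}, {"dx": 0.0152, "dy": -0.0035, "dz": 0, "rx": 0, "ry": 0, "rz": 0.008, "fingers": -1}, {"dx": 0.0152, "dy": -0.0035, "dz": 0, "rx": 0, "ry": 0, "rz": 0.008, "fingers": -1}, {"dx": 0.0153, "dy": -0.002, "dz": 0, "rx": 0, "ry": 0, "rz": 0.008, "fingers": -1}, {"dx": 0.01, "dy": -0.001, "dz": 0, "rx": 0, "ry": 0, "rz": 0.004, "fingers": -1}, {"dx": 0, "dy": 0, "dz": 0, "rx": 0, "ry": 0, "rz": 0, "fingers": -1}, {"dx": 0, "dy": 0, "dz": 0, "rx": 0, "ry": 0, "rz": 0, "fingers": -1}]'

```text
clock: 21.03
tcp_pos: [535.4, -244.7, 90.8]
eef_rot: [0.001, 0.997, 0.075, 0.001]
force: [-2.8, -1.8, 0.5]
gripper_width: -0.002
gripper_force: 1.5
```

>>> apply_moves --increments '[{"dx": 0.008, "dy": 0, "dz": 0, "rx": 0, "ry": 0, "rz": 0.003, "fingers": -1}, {"dx": 0.006, "dy": 0.001, "dz": 0, "rx": 0, "ry": 0, "rz": 0.003, "fingers": -1}, {"dx": 0.004, "dy": 0.001, "dz": 0, "rx": 0, "ry": 0, "rz": 0, "fingers": -1}, {"dx": 0, "dy": 0, "dz": 0, "rx": 0, "ry": 0, "rz": 0, "fingers": -1}]'

```text
clock: 21.37
tcp_pos: [540.6, -244.1, 90.7]
eef_rot: [0.001, 0.996, 0.094, 0.001]
force: [-3.0, -4.2, 1.8]
gripper_width: -0.001
gripper_force: 2.3
```

>>> apply_moves --increments '[{"dx": 0.006, "dy": 0.001, "dz": 0, "rx": 0, "ry": 0, "rz": 0.003, "fingers": -1}, {"dx": 0.004, "dy": 0.001, "dz": 0, "rx": 0, "ry": 0, "rz": 0, "fingers": -1}, {"dx": 0.004, "dy": 0.001, "dz": 0, "rx": 0, "ry": 0, "rz": 0, "fingers": -1}, {"dx": 0, "dy": 0, "dz": 0, "rx": 0, "ry": 0, "rz": 0, "fingers": -1}]'

```text
clock: 21.7
tcp_pos: [542.8, -243.7, 90.7]
eef_rot: [0.0, 0.995, 0.103, -0.002]
force: [-17.5, -11.1, 7.3]
gripper_width: -0.002
gripper_force: 9.9
```

That's the stop. I'll back off, lift clear and check.

>>> apply_moves --increments '[{"dx": -0.05, "dy": -0.01, "dz": 0, "rx": 0, "ry": 0, "rz": 0, "fingers": -1}, {"dx": -0.05, "dy": -0.01, "dz": 0, "rx": 0, "ry": 0, "rz": 0, "fingers": -1}, {"dx": 0, "dy": 0, "dz": 0.12, "rx": 0, "ry": 0, "rz": 0, "fingers": -1}, {"dx": 0, "dy": 0, "dz": 0.12, "rx": 0, "ry": 0, "rz": 0, "fingers": -1}, {"dx": 0, "dy": 0, "dz": 0.12, "rx": 0, "ry": 0, "rz": 0, "fingers": -1}, {"dx": 0, "dy": -0.12, "dz": 0, "rx": 0, "ry": 0, "rz": 0, "fingers": -1}, {"dx": 0, "dy": -0.12, "dz": 0, "rx": 0, "ry": 0, "rz": 0, "fingers": -1}, {"dx": 0, "dy": -0.12, "dz": 0, "rx": 0, "ry": 0, "rz": 0, "fingers": -1}, {"dx": 0, "dy": -0.12, "dz": 0, "rx": 0, "ry": 0, "rz": 0, "fingers": -1}, {"dx": 0, "dy": 0, "dz": 0, "rx": 0, "ry": 0, "rz": 0, "fingers": -1}, {"dx": 0, "dy": 0, "dz": 0, "rx": 0, "ry": 0, "rz": 0, "fingers": -1}]'

```text
clock: 22.62
tcp_pos: [514.3, -394.0, 198.1]
eef_rot: [0.001, 0.995, 0.102, 0.001]
force: [0.1, 0.8, 0.1]
gripper_width: 0.003
gripper_force: 0.0
```

Run:
```python
from crop import *
d=snap('top'); snap('scene')
comp('top',[(125,110,210,140,3)],'pics/a.png')
comp('scene',[(225,165,85,82,5)],'pics/b.png')
a,b=[cv2.imread(f'pics/{k}.png') for k in 'ab']
b=cv2.resize(b,None,fx=.4,fy=.4) if 0 else b
cv2.imwrite('pics/c6.png',cv2.hconcat([cv2.resize(a,(450,300)),cv2.copyMakeBorder(cv2.resize(b,(311,300)),0,0,0,0,0)]))
```

```text
(no output)
```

View pics/c6.png

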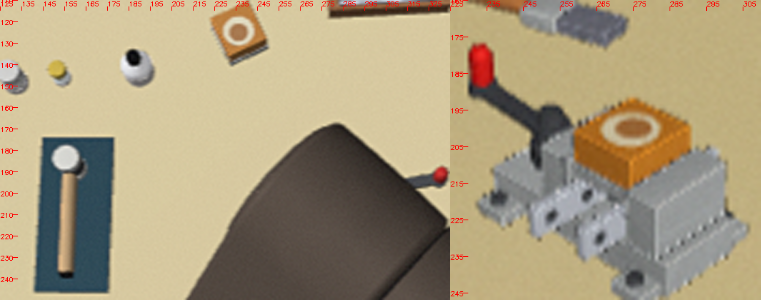

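The lever points straight out to the right (knob at about (331,191) in the top view). The mallet is on its mat, the specimen is seated and the neighbouring things are in place. Handing in.

```bash
python3 -c "
from cell import r
print(r.close_job())"
```

```text
the job is handed in; nothing more can be done
None
```

The job is handed in: the specimen was tapped down onto both parallels, the mallet is back on its mat, both parallels held against pushes of more than 5 N, and the cam lever is swung to its stop. The hand-in call returned no verdict.

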